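Push a v-block home into the corner of a locating stop

TASK

Get the v-block ready for measuring: push it along the bench with the fingertips into the inside corner of the L-shaped metal stop, until it sits square with one side flush against the long leg and another flush against the short leg. It must stay flat on the bench all the way, not be lifted or tipped, and the ring, nuts and gauges standing about must stay where they are. Leave the block there and move clear.

Things in the scene. Friction and masses are not known exactly. Their poses are not given: they have to be found in the camera images.
- v_block: loose grey steel v-block, 49 x 52 mm, 34 mm high, 0.4 to 0.65 kg, with a V groove in its top along its own x. Origin: centre of its underside, z up; flat faces at x = +-24.5 and y = +-26 mm. It starts on the open side of the stop, turned up to 0.5 rad against the stop's axes. Push it low, at 5 to 15 mm height, with about 2 to 8 N.
- corner_stop: L-shaped stop of two aluminium bars 18 mm wide, 22 mm high, fixed. Origin: inside corner at bench height. Long leg: inner face is the plane x = 0, 182 mm from the corner along -y. Short leg: inner face is the plane y = 0, to 113 mm along -x. The open side is at -x, -y. The stop's x points away from the robot, y to the robot's left, turned up to 0.2 rad.
- ring: black and white setting ring, 65 mm across, 23 mm high, loose, left of the short leg; bystander. Origin: centre of underside.
- nut_front: bare wheel nut, 30 mm across, 19 mm high, loose, nearer the robot and right of the v-block; bystander. Origin: centre of underside.
- nut_back: bare wheel nut, 30 mm across, 19 mm high, loose, behind the long leg; bystander. Origin: centre of underside.
- plug_gauge: plug gauge lying on the bench to the left and near, 123 mm long along its own y, 24 mm thick, loose; bystander. Origin: centre of underside.
- hub_gauge: dark round hub gauge with a bar handle, 94 mm across, 47 mm high, loose, far right; bystander. Origin: centre of underside.
Things that resemble listed ones, but are neither listed nor needed, are in the scene too. Of the things that look like the v_block, take the one that is farthest to the robot's left at the start.

How it is judged:
By the outcome, as a careful person would: the job done as asked, in the order asked, and still so for the second after the job is handed in, with the robot touching nothing.
It also fails if it takes over 58 s, if anything falls off the work surface, if the arm or the gripper's body presses on something with over 40 N, if the wrist force passes 120 N, or if a joint passes its speed limit or range.

ROBOT

A 6-joint arm with a two-finger parallel gripper is mounted at the origin on a cart in front of the work surface, level with it; the furniture and walls round the work are solid. World frame = base frame: x ahead of the robot, y to its left, z up, the work surface at z = 0. Lengths are in m, angles in rad, forces in N, time in s.
With the tool pointing down it reaches from about 0.25 to 0.725 m from the base axis. Payload 4 kg.
Tool frame: the origin (TCP) lies between the finger pads; the fingertips stand 8 mm ahead of it and the grasp point (between the pads) lies 11 mm behind it; z points along the fingers, y is the direction in which the jaws open and shut (so a half turn about z gives the same grasp; the last joint's range is limited). The gripper opens to 85 mm and grips with 20 to 120 N. Pads are 22 mm wide; open, the fingers measure 114 mm over their backs; the gripper's body (76 mm by 85 mm) begins 54 mm behind the grasp point. The pads swing forward as they close: fully open they stand 13 mm farther back than shut.
Start: joints at [-1.175, 0.241, 0.005, 1.335, 0, 1.571], TCP at [0.193, -0.461, 0.239] pointing down, gripper open.
Joint ranges: [-2.72, 2.72], [-1.05, 1.87], [-1.09, 1.28], [-1.99, 2.15], [-1.42, 1.44], [-3.14, 3.14]. Speed limits (rad/s): [2.79, 2.79, 3.14, 3.14, 3.14, 3.14].

INTERFACE

Orientations are given as a unit quaternion [x, y, z, w].
In Python, from workcell import * gives the robot as it stands.
- The arm moves only by the tool send_rows, never from a script. Its argument "increments" is a list that holds one entry, the list of rows, each a list of 6 numbers: the shift along the tool's x, y, z in units of 50 mm (1.0 is 50 mm), then the turn, a rotation vector about the tool's x, y, z in units of 10 degrees (1.0 is 10 degrees). In form: [[[x, y, z, ax, ay, az], ...]]. A call has 1 to 8 rows; each row shifts and turns the commanded pose from where the row before left it, along the tool's axes as they then stand; what a row does not reach is not made up. A row lasts 1/8 s, in which the tool goes at most 62.5 mm and 10.7 degrees, less where a joint would pass 70% of its speed; a pose out of reach is approached as far as the arm can. A call with a number of a shift or a turn outside -1 to 1 is refused whole. A call with a gripper value outside its range is refused whole. "grip" is the closure, from 0 (fully open) to 1 (shut), set as the call begins (left out, the last holds). The fingers move at their own pace and stop on an object; the grip force is fixed at half the most. Time passes only in rows, so rows that do not move let the fingers close. It gives the time, the measured TCP pose, the force and the opening at its end, in the units of the state.
- get_obs(): the state, without advancing time (a new reading comes with each control period).
- camera(name): name is "scene" or "top" or "wrist"; returns a dict with "color" (384x512x3 uint8, red, green, blue), "z_map" (384x512 float32, m along the optical axis (not along the pixel's ray), 0 where there is no reading), "intrinsics" (3x3 intrinsics, pixels), "dist" ([k1, k2, p1, p2, k3] as OpenCV has them; the pictures are not rectified), "pose" (4x4, takes a point from camera to world coordinates); the wrist camera has in their place "mount" (4x4, takes a point from camera to tool coordinates, whose origin is the TCP and whose axes are the flange's). Camera axes: x right, y down, z forward; pixel columns grow to the right and rows downward; lengths in m; the calibration is good to about 2 mm. A picture is of the moment at which its call begins: read the wrist's pose just before it.
- job_done(): hands the job in, once; it reports no verdict.
The state is a dict: "clock": time; "joint_pos": joint angles; "joint_vel": joint speeds; "tau": joint torques, N m; "eef_pos": TCP position; "tool_rot": TCP orientation; "ft_force": force on the tool from outside, world axes, zero at the start; "ft_torque": the same for the moment, N m; "grip_width": finger opening in m.
Only numpy, scipy, OpenCV 4.12 (cv2) and the standard library are available. Lean on these libraries where they do the work, as an engineer would, in place of code of your own. Each camera call takes 0.05 s, during which the arm holds its last target.

## Working session

There is one attempt and no reset: what is moved stays moved. The work goes in short steps, Python scripts to look and compute and a tool call to move; the robot and the scene stay as the last step left them, time stands still between calls to the robot, and variables do not carry over. Pictures are saved under pics/ and viewed, and the job is handed in when it is done.

Besides the shell and the picture viewer there is one more tool, called as a command line: name --argument value ..., lists and objects as JSON in quotes. send_rows: Moves the arm, as the interface text tells. Its arguments: {"type":"object","properties":{"increments":{"type":"array"},"grip":{"type":"number"}},"required":["increments"]}

```bash
mkdir -p pics; ls; python3 - <<'E'
from workcell import *
import cv2,numpy as np
print(get_obs())
for n in("scene","top"):
    c=camera(n); np.savez(f"pics/{n}0.npz",**c)
    cv2.imwrite(f"pics/{n}0.png",cv2.resize(c["color"][:,:,::-1],(800,600)))
    print(n,c["intrinsics"],c["dist"],c["pose"])
E
```

```text
pics
{'clock': 0.0, 'joint_pos': array([-1.17498819e+00,  2.41409170e-01,  3.70076300e-03,  1.33521006e+00,
       -1.97395695e-05,  1.57075550e+00]), 'joint_vel': array([ 0.00093428, -0.00092108,  0.00044754, -0.0001082 ,  0.00095082,
        0.00131825]), 'tau': array([ 6.91492414e-05, -3.72318292e+01,  2.52406257e+01,  1.69341668e-02,
        4.62652031e-05,  2.95126569e-06]), 'eef_pos': array([ 0.19252832, -0.46076269,  0.2384059 ]), 'tool_rot': array([ 9.80476255e-01,  1.96634657e-01, -2.18278338e-04, -1.03842472e-03]), 'ft_force': array([-0.61533384,  0.57516041,  0.0840479 ]), 'ft_torque': array([-0.03993232,  0.05687007, -0.07352748]), 'grip_width': 0.08540977481231346}
scene [[397.78873327   0.         252.43115904]
 [  0.         397.78873327 188.63208279]
 [  0.           0.           1.        ]] [-0.06317179  0.          0.          0.          0.        ] [[-0.87770771 -0.35864354  0.31781125  0.26982594]
 [-0.47893961  0.6348395  -0.60629667  0.70079138]
 [ 0.01568525 -0.68436366 -0.72897212  0.79780358]
 [ 0.          0.          0.          1.        ]]
top [[445.77913149   0.         257.09671794]
 [  0.         445.77913149 191.48048333]
 [  0.           0.           1.        ]] [-0.11543158  0.          0.          0.          0.        ] [[-0.01225217 -0.99760595  0.06806058  0.51716413]
 [-0.99989277  0.01276935  0.00716896  0.08166508]
 [-0.00802089 -0.06796545 -0.99765543  1.50882121]
 [ 0.          0.          0.          1.        ]]
```

View pics/scene0.png

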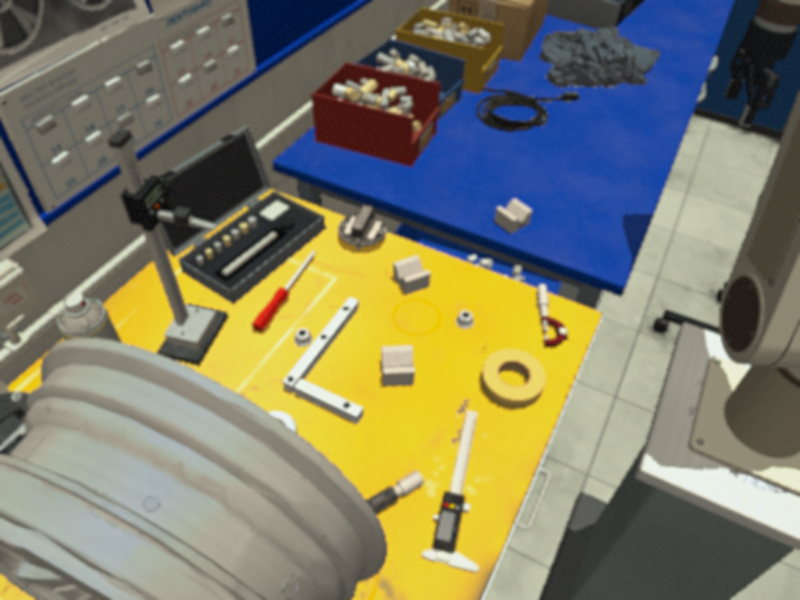

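View pics/top0.png

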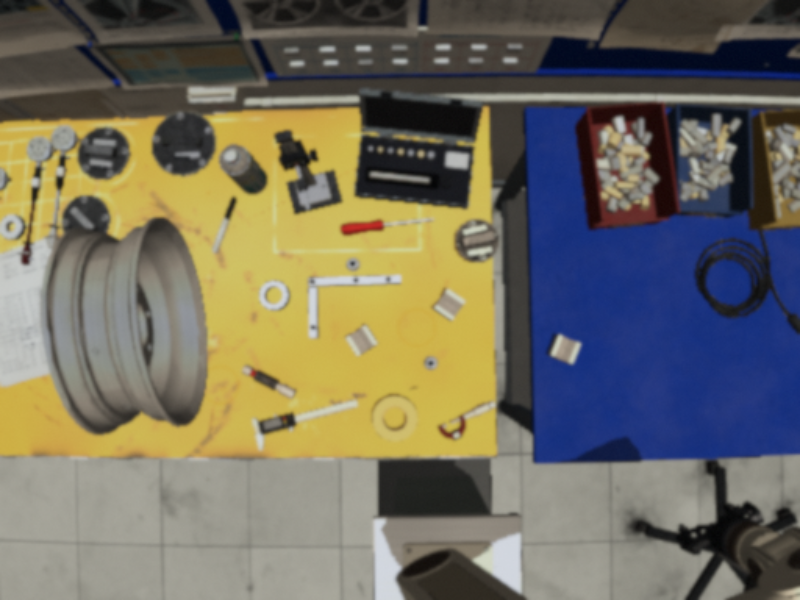

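```bash
cat > h.py <<'E'
import numpy as np,cv2
from scipy.spatial.transform import Rotation as R
def ray(c,uv,pose=None):
    P=c["pose"] if pose is None else pose
    n=cv2.undistortPoints(np.array(uv,float).reshape(-1,1,2),c["intrinsics"],c["dist"]).reshape(-1,2)
    d=np.c_[n,np.ones(len(n))]@P[:3,:3].T
    return P[:3,3],d
def onz(c,uv,z,pose=None):
    o,d=ray(c,uv,pose); t=(z-o[2])/d[:,2]; return o+d*t[:,None]
def proj(c,X,pose=None):
    P=c["pose"] if pose is None else pose
    X=(np.array(X,float)-P[:3,3])@P[:3,:3]
    return cv2.projectPoints(X,np.zeros(3),np.zeros(3),c["intrinsics"],c["dist"])[0].reshape(-1,2)
def wpose(o,c):
    T=np.eye(4);T[:3,:3]=R.from_quat(o["tool_rot"]).as_matrix();T[:3,3]=o["eef_pos"]
    return T@c["mount"]
def crop(c,name,u0,v0,w,h,s):
    im=c["color"][v0:v0+h,u0:u0+w,::-1]
    cv2.imwrite(name,cv2.resize(im,(w*s,h*s),interpolation=cv2.INTER_CUBIC))
E
python3 - <<'E'
from h import *
c=dict(np.load("pics/top0.npz")); crop(c,"pics/topc.png",190,160,100,75,8)
c=dict(np.load("pics/scene0.npz")); crop(c,"pics/scenec.png",175,160,130,110,6)
E
```

```text
(no output)
```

View pics/topc.png

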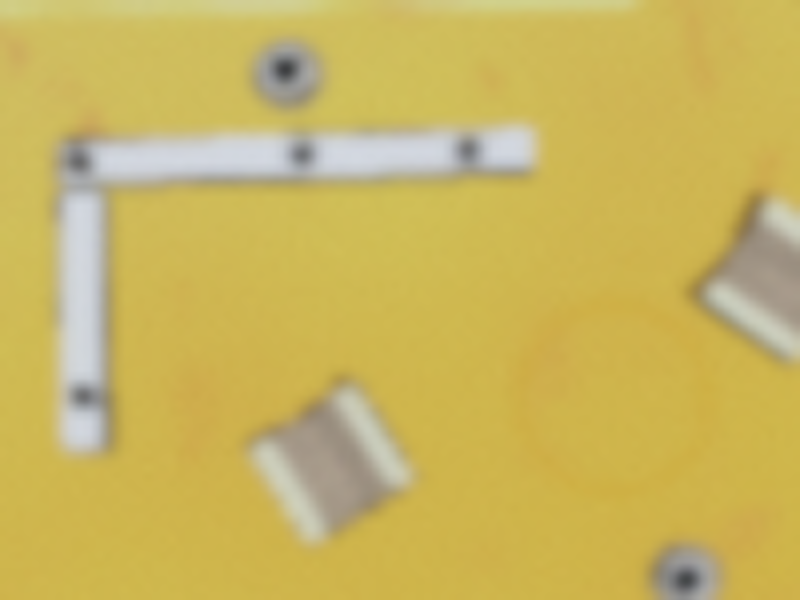

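View pics/scenec.png

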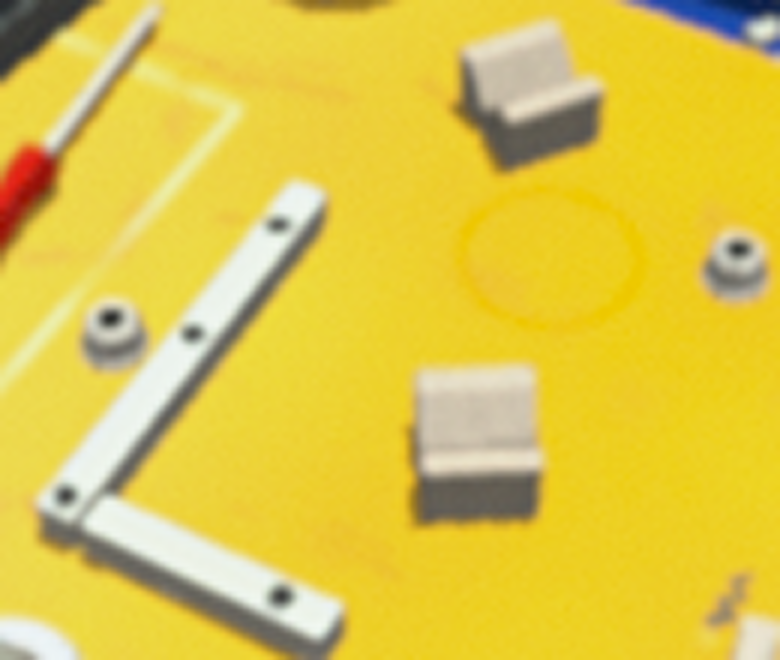

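```bash
python3 - <<'E'
from h import *
np.set_printoptions(precision=4,suppress=True)
c=dict(np.load("pics/top0.npz"))
f=lambda p:(np.array(p,float)+.5)/8-.5+[190,160]
b=onz(c,f([[347,380],[413,478],[317,543],[248,444]]),.034); print("block",b,b.mean(0),np.linalg.norm(np.diff(b,axis=0),axis=1))
s=onz(c,f([[104,183],[535,173],[105,450],[104,190]]),.022); print("stop",s)
n=onz(c,f([[286,70],[685,577]]),.019);print(n)
# scene
c=dict(np.load("pics/scene0.npz"))
f=lambda p:(np.array(p,float)+.5)/6-.5+[175,160]
b=onz(c,f([[416,371],[534,367],[541,458],[421,464]]),.034); print("block",b,b.mean(0),np.linalg.norm(np.diff(b,axis=0),axis=1))
s=onz(c,f([[108,497],[325,200],[342,607]]),.022); print("stop",s)
n=onz(c,f([[112,318],[737,248]]),.019);print(n)
from workcell import *
c=camera("wrist"); print(c["mount"],c["intrinsics"])
E
```

```text
block [[0.5671 0.1729 0.034 ]
 [0.5263 0.146  0.034 ]
 [0.4999 0.1859 0.034 ]
 [0.5411 0.2141 0.034 ]] [0.5336 0.1797 0.034 ] [0.0489 0.0479 0.0499]
stop [[0.6514 0.275  0.022 ]
 [0.6532 0.0941 0.022 ]
 [0.5394 0.2751 0.022 ]
 [0.6484 0.2751 0.022 ]]
[[0.6983 0.1984 0.019 ]
 [0.4838 0.0337 0.019 ]]
block [[0.5683 0.1723 0.034 ]
 [0.5273 0.1469 0.034 ]
 [0.5036 0.1862 0.034 ]
 [0.5436 0.212  0.034 ]] [0.5357 0.1793 0.034 ] [0.0482 0.046  0.0475]
stop [[0.6479 0.2791 0.022 ]
 [0.6552 0.1    0.022 ]
 [0.5412 0.2777 0.022 ]]
[[0.7002 0.2002 0.019 ]
 [0.4856 0.0338 0.019 ]]
[[-0.0008 -0.9543 -0.2987  0.0767]
 [ 1.     -0.0006 -0.0008 -0.0006]
 [ 0.0006 -0.2987  0.9543 -0.1345]
 [ 0.      0.      0.      1.    ]] [[282.36     0.     252.6728]
 [  0.     282.36   192.3905]
 [  0.       0.       1.    ]]
```

send_rows --increments '[[[0,0,0,0,0,-1],[0,0,0,0,0,-1],[0,0,0,0,0,-1],[0,0,0,0,0,-1],[0,0,0,0,0,-1],[0,0,0,0,0,-1],[0,0,0,0,0,-1],[0,0,0,0,0,-1]]]' --grip 0.75

```text
clock: 1.15
eef_pos: [0.1927, -0.4611, 0.2389]
tool_rot: [0.622, 0.783, 0.0, -0.0]
ft_force: [0.1, 0.4, -0.4]
grip_width: 0.0214
```

send_rows --increments '[[[0,0,0,0,0,-1],[0,0,0,0,0,-1],[0,0,0,0,0,-1],[0,0,0,0,0,-1],[0,0,0,0,0,-1],[0,0,0,0,0,-1],[0,0,0,0,0,-1],[0,0,0,0,0,-1]]]'

```text
clock: 2.15
eef_pos: [0.1927, -0.4611, 0.2389]
tool_rot: [-0.026, 1.0, 0.0, -0.0]
ft_force: [0.7, -0.6, 0.3]
grip_width: 0.0214
```

send_rows --increments '[[[0,0,0,0,0,-1],[0,0,0,0,0,-1],[0,0,0,0,0,-0.9]]]'

```text
clock: 2.52
eef_pos: [0.1926, -0.4611, 0.2389]
tool_rot: [-0.275, 0.961, 0.0, -0.0]
ft_force: [0.8, 0.7, 0.7]
grip_width: 0.0217
```

send_rows --increments '[[[-0.5,0.35,0,0,0,0],[-0.95,0.65,0,0,0,0],[-0.95,0.65,0,0,0,0],[-0.95,0.65,0,0,0,0],[-0.95,0.65,0,0,0,0],[-0.95,0.65,0,0,0,0],[-0.95,0.65,0,0,0,0],[-0.95,0.65,0,0,0,0]]]'

```text
clock: 3.52
eef_pos: [0.3687, -0.0633, 0.2394]
tool_rot: [-0.273, 0.962, -0.0, 0.0]
ft_force: [1.0, -0.3, 0.4]
grip_width: 0.0213
```

send_rows --increments '[[[-0.95,0.65,0,0,0,0],[-0.95,0.65,0,0,0,0],[-0.95,0.65,0,0,0,0],[-0.5,0.35,0,0,0,0],[0,0,0,0,0,0]]]'

```text
clock: 4.15
eef_pos: [0.4508, 0.1225, 0.2386]
tool_rot: [-0.275, 0.962, 0.0, -0.001]
ft_force: [-0.7, -0.7, -0.6]
grip_width: 0.0213
```

```bash
cat > look.py <<'E'
import sys
from workcell import *
from h import *
o=get_obs(); c=camera("wrist"); n=sys.argv[1]
c["pose"]=wpose(o,c); np.savez(f"pics/{n}.npz",**c)
cv2.imwrite(f"pics/{n}.png",cv2.resize(c["color"][:,:,::-1],(800,600),interpolation=cv2.INTER_CUBIC))
print(o["clock"],o["eef_pos"],2*np.arctan2(o["tool_rot"][1],o["tool_rot"][0]),o["joint_pos"],o["ft_force"])
E
python3 look.py w1
```

```text
4.15 [0.45077697 0.1225328  0.23859618] 3.6982112395155626 [ 2.65378527e-01  1.76756090e-01 -7.77987925e-02  1.31726993e+00
  5.41367856e-05 -2.91240087e-01] [-0.69875307 -0.741272   -0.5668038 ]
```

View pics/w1.png

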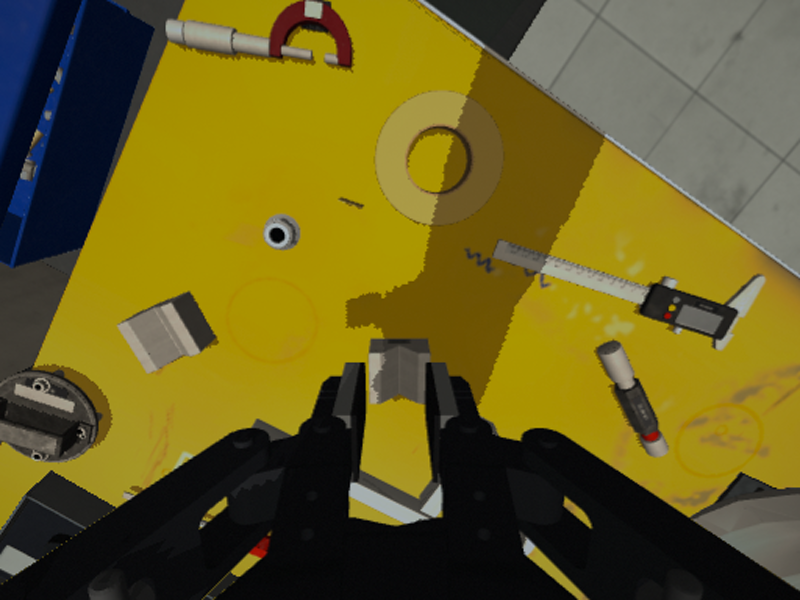

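```bash
python3 - <<'E'
from h import *
c=dict(np.load("pics/w1.npz")); crop(c,"pics/w1c.png",206,205,100,75,8)
crop(c,"pics/w1d.png",206,265,100,75,8)
E
```

```text
(no output)
```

View pics/w1c.png

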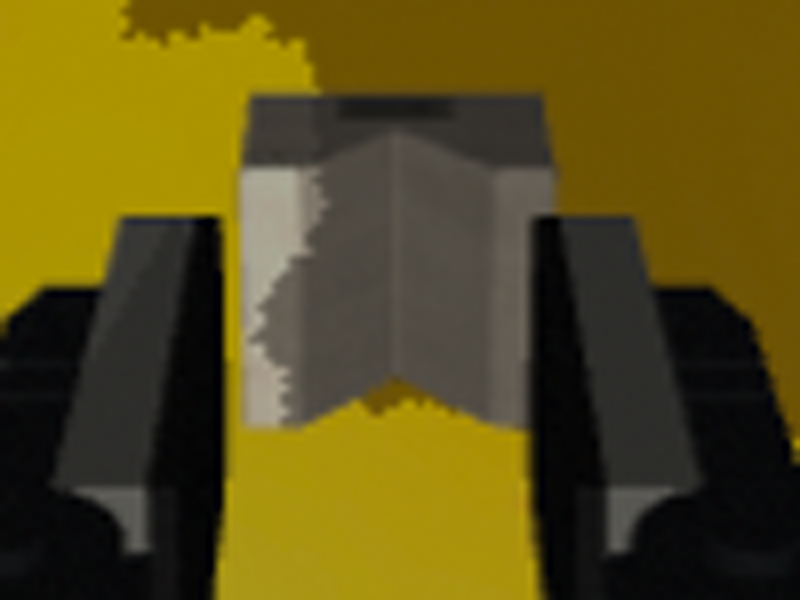

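View pics/w1d.png

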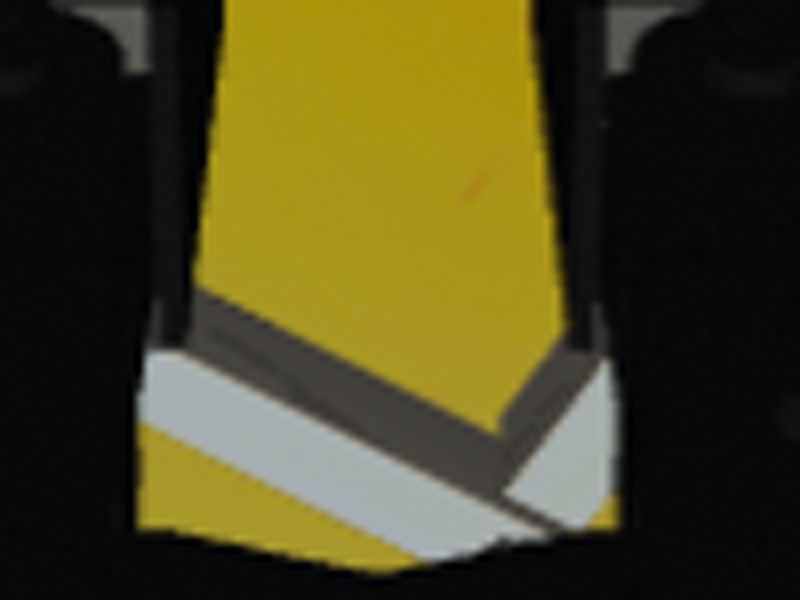

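```bash
python3 - <<'E'
from h import *
np.set_printoptions(precision=4,suppress=True)
c=dict(np.load("pics/w1.npz"))
f=lambda p,o:(np.array(p,float)+.5)/8-.5+o
A=[206,205];B=[206,265]
b=np.r_[onz(c,f([[248,95],[543,95]],A),0),onz(c,f([[240,169],[553,168],[243,427]],A),.034)]
print(b, "yaw near", [np.arctan2(*(b[i]-b[j])[:2]) for i,j in((1,0),(3,2))], "side",np.arctan2(*(b[4]-b[2])[[1,0]]))
e=b[2]-b[3]; print(np.linalg.norm(e),np.linalg.norm(b[4]-b[2]))
s0=onz(c,f([[195,290],[499,437],[565,333]],B),0);s1=onz(c,f([[180,350],[505,492],[603,360]],B),.022)
print(s0,s1)
for s in(s0,s1):
  d=s[1]-s[0];print("psi",np.arctan2(-d[0],d[1]));d=s[1]-s[2];print(np.arctan2(d[1],d[0]))
o=c["pose"]
print("tip", )
E
```

```text
[[0.5276 0.1442 0.    ]
 [0.4999 0.1887 0.    ]
 [0.5265 0.1441 0.034 ]
 [0.4994 0.1875 0.034 ]
 [0.5672 0.169  0.034 ]] yaw near [np.float64(-0.5555028301874291), np.float64(-0.5589472653890222)] side 0.5484522137104098
0.05113190666470086 0.04761899937139151
[[0.6558 0.2086 0.    ]
 [0.6539 0.2785 0.    ]
 [0.6259 0.2761 0.    ]] [[0.6529 0.2056 0.022 ]
 [0.6483 0.2749 0.022 ]
 [0.6131 0.274  0.022 ]]
psi 0.026919391883749335
0.0883369225650554
psi 0.06604625319360732
0.02488797598748673
tip
```

send_rows --increments '[[[-0.6,0.08,0.4,0,0,0],[0,0,0.8,0,0,0],[0,0,0.9,0,0,0],[0,0,0.9,0,0,0],[0,0,0.8,0,0,0],[0,0,0.4,0,0,0],[0,0,0.25,0,0,0],[0,0,0,0,0,0]]]'

```text
clock: 5.2
eef_pos: [0.4734, 0.1389, 0.0165]
tool_rot: [-0.272, 0.962, -0.0, -0.001]
ft_force: [-0.4, -0.2, 1.1]
grip_width: 0.0214
```

```bash
python3 look.py w2; python3 - <<'E'
from h import *
from workcell import *
c=camera("scene"); np.savez("pics/s2.npz",**c); crop(c,"pics/s2.png",175,160,130,98,6)
E
```

```text
5.2 [0.4733814  0.13894319 0.01649555] 3.6932747608863417 [ 2.85577029e-01  4.45872353e-01 -3.44041555e-01  7.82327247e-01
 -1.38536110e-04 -2.66104978e-01] [-0.36964818 -0.17762941  1.115583  ]
```

View pics/w2.png

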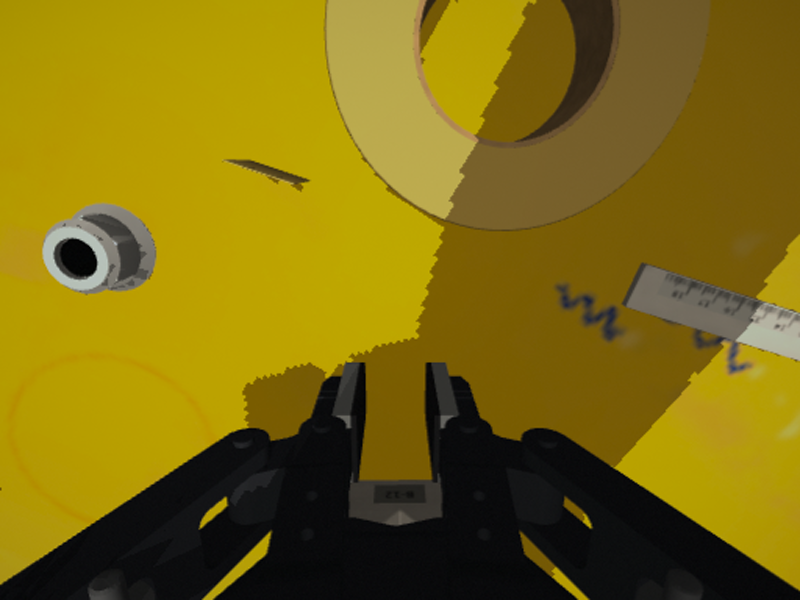

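View pics/s2.png

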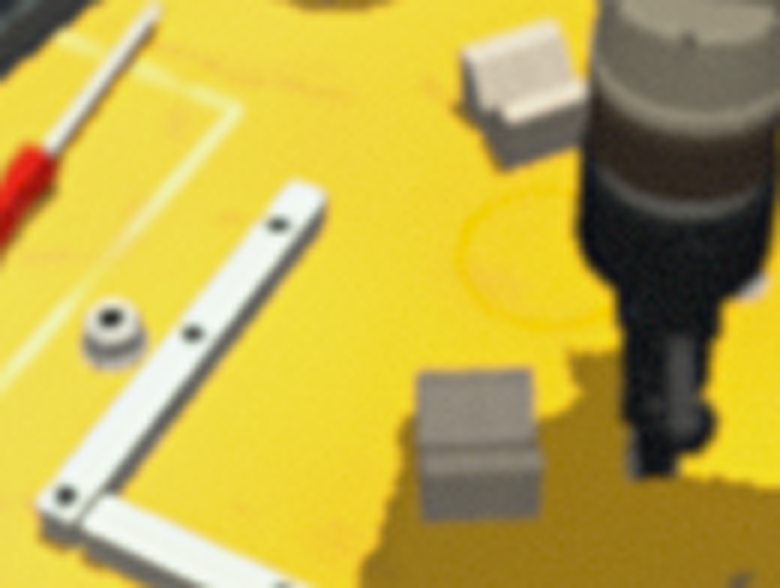

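send_rows --increments '[[[-0.25,0,0,0,0,0],[-0.25,0,0,0,0,0],[-0.1,0,0,0,0,0],[-0.1,0,0,0,0,0],[-0.1,0,0,0,0,0],[-0.1,0,0,0,0,0],[-0.1,0,0,0,0,0],[-0.1,0,0,0,0,0]]]'

```text
clock: 6.3
eef_pos: [0.5208, 0.1689, 0.0165]
tool_rot: [-0.273, 0.962, 0.0, -0.0]
ft_force: [-1.7, -1.5, -1.8]
grip_width: 0.0214
```

```bash
python3 look.py w3
```

```text
6.3 [0.52084167 0.16886177 0.01647328] 3.694422693665166 [ 3.13478002e-01  5.29287478e-01 -1.94251155e-01  8.47718953e-01
  7.16526717e-05 -2.39352054e-01] [-1.71111123 -1.51396451 -1.80658969]
```

View pics/w3.png

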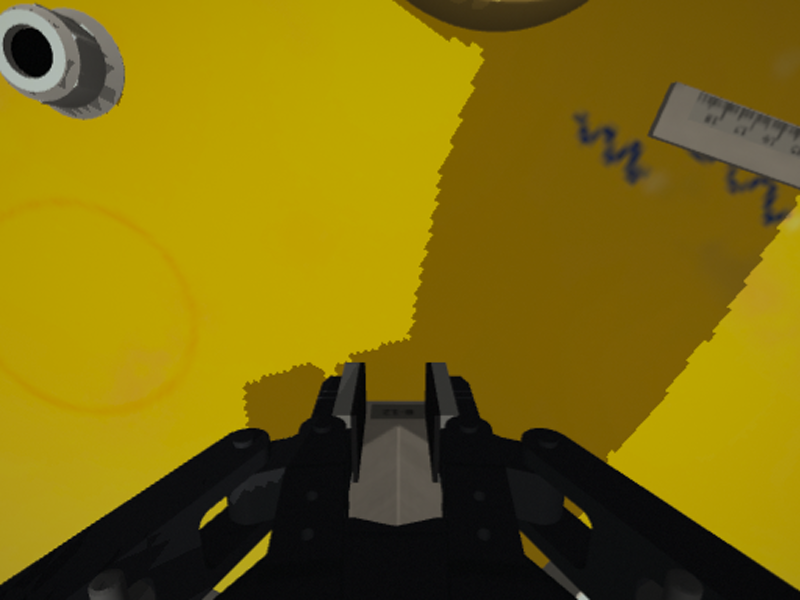

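send_rows --increments '[[[-0.1,0,0,0,0,0],[-0.1,0,0,0,0,0],[-0.1,0,0,0,0,0],[-0.1,0,0,0,0,0],[-0.1,0,0,0,0,0],[-0.1,0,0,0,0,0],[-0.1,0,0,0,0,0],[-0.1,0,0,0,0,0]]]'

```text
clock: 7.35
eef_pos: [0.5551, 0.19, 0.0168]
tool_rot: [-0.273, 0.962, 0.0, -0.0]
ft_force: [-1.9, -1.4, -1.7]
grip_width: 0.0213
```

send_rows --increments '[[[-0.12,0.05,0,0,0,0.4],[-0.12,0.05,0,0,0,0.4],[-0.12,0.05,0,0,0,0.4],[-0.12,0.05,0,0,0,0.4]]]'

```text
clock: 7.85
eef_pos: [0.5721, 0.2096, 0.0168]
tool_rot: [-0.135, 0.991, 0.0, -0.0]
ft_force: [-2.5, -0.1, -0.3]
grip_width: 0.0214
```

```bash
python3 look.py w4; python3 - <<'E'
from h import *
from workcell import *
c=camera("scene"); np.savez("pics/s4.npz",**c); crop(c,"pics/s4.png",165,160,130,98,6)
c=camera("top"); np.savez("pics/t4.npz",**c); crop(c,"pics/t4.png",190,160,100,75,8)
E
```

```text
7.85 [0.5721054  0.20962956 0.01677642] 3.413198521767158 [ 3.50939131e-01  6.28069322e-01 -8.35351629e-03  9.34579610e-01
  5.90153714e-04  7.93332020e-02] [-2.50316861 -0.12378623 -0.3203068 ]
```

View pics/w4.png

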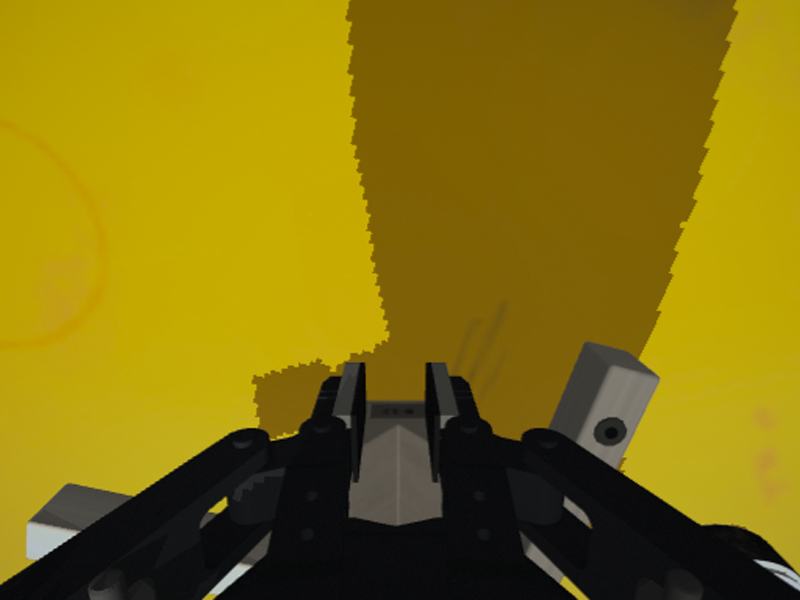

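View pics/s4.png

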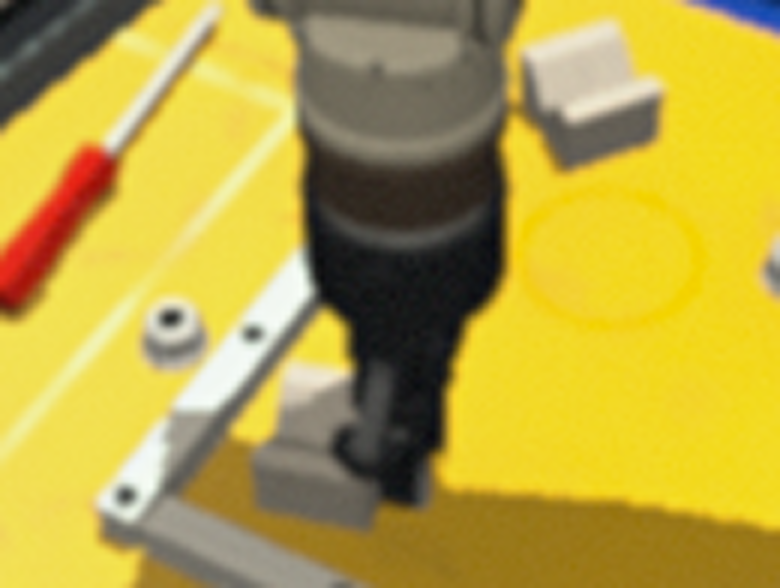

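View pics/t4.png

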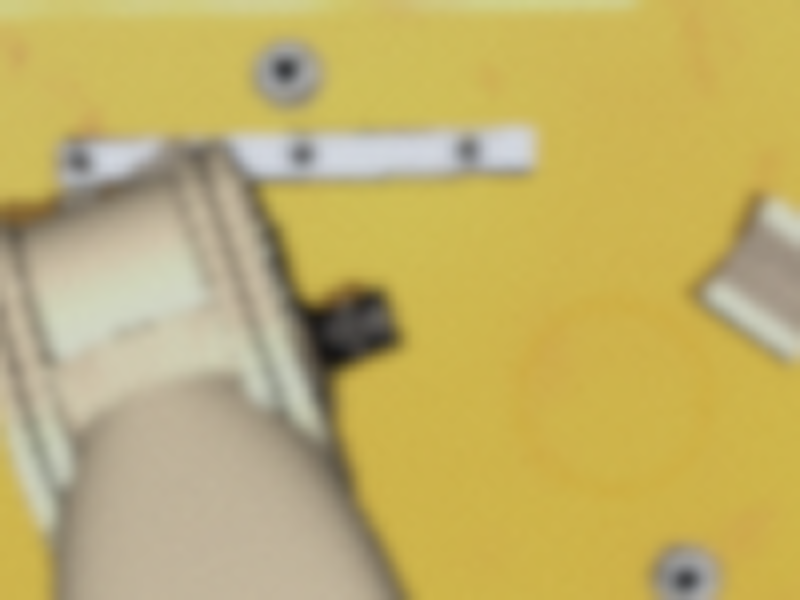

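send_rows --increments '[[[-0.1,0.042,0,0,0,0.34],[-0.1,0.042,0,0,0,0.34],[-0.1,0.042,0,0,0,0.34],[-0.1,0.042,0,0,0,0.34]]]'

```text
clock: 8.5
eef_pos: [0.5895, 0.2212, 0.0171]
tool_rot: [-0.018, 1.0, 0.0, -0.001]
ft_force: [-4.5, -0.3, 1.2]
grip_width: 0.0212
```

```bash
python3 look.py w5; python3 - <<'E'
from h import *
from workcell import *
c=camera("scene"); np.savez("pics/s5.npz",**c); crop(c,"pics/s5.png",165,180,100,75,8)
E
```

```text
8.5 [0.58949055 0.22123027 0.01711659] 3.1774154370356227 [3.58589205e-01 6.62229854e-01 5.82157210e-02 9.67721021e-01
 9.29483432e-04 3.22765985e-01] [-4.49073638 -0.30532142  1.21040888]
```

View pics/w5.png

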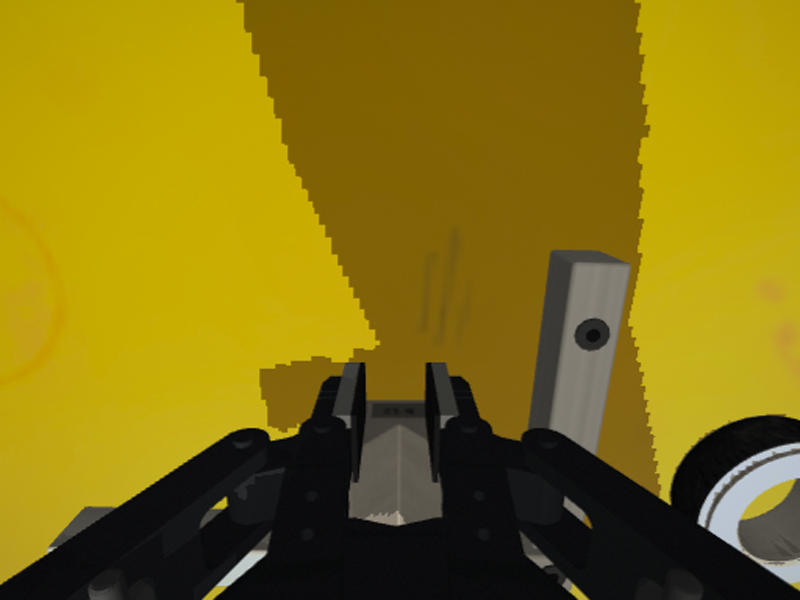

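View pics/s5.png

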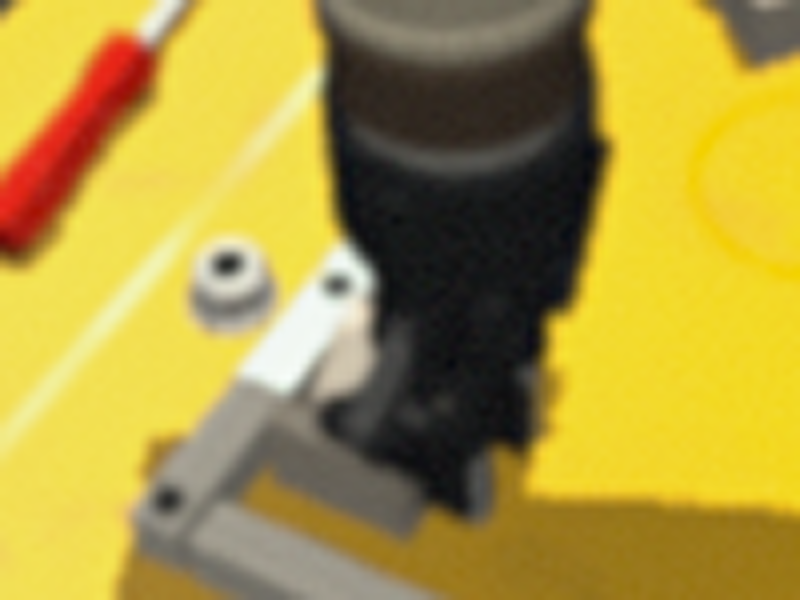

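```bash
python3 - <<'E'
from h import *
c=dict(np.load("pics/w5.npz")); crop(c,"pics/w5c.png",325,150,100,140,6)
c["color"]=cv2.convertScaleAbs(c["color"],alpha=2.0);crop(c,"pics/w5c.png",325,150,100,95,8)
E
```

```text
(no output)
```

View pics/w5c.png

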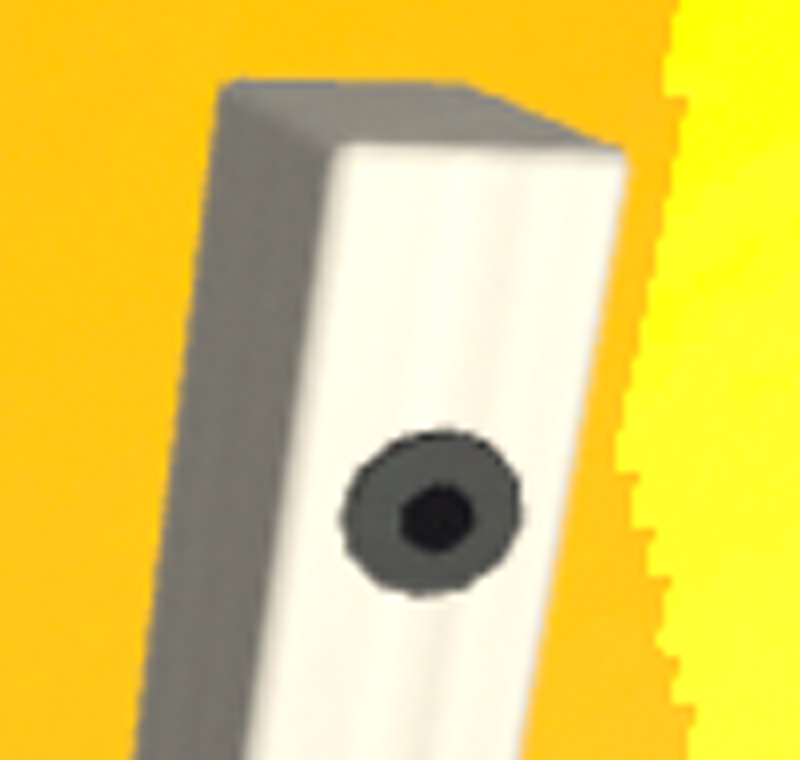

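```bash
python3 - <<'E'
from h import *
c=dict(np.load("pics/w5.npz"))
f=lambda p:(np.array(p,float)+.5)/8-.5+[325,150]
for p,z in(([[220,90],[137,750]],0),([[334,150],[248,750]],.022),([[626,155],[522,750]],.022)):
    b=onz(c,f(p),z);d=b[1]-b[0];print(b.round(4),np.arctan2(d[1],d[0]))
E
```

```text
[[0.5407 0.2743 0.    ]
 [0.5906 0.2751 0.    ]] 0.01573870854021658
[[0.5401 0.2735 0.022 ]
 [0.5791 0.2741 0.022 ]] 0.014550610018414104
[[0.5398 0.2907 0.022 ]
 [0.5785 0.2916 0.022 ]] 0.022386296272742433
```

send_rows --increments '[[[-0.02,0.01,0,0,0,0.1],[-0.02,0,0,0,0,0]]]'

```text
clock: 8.85
eef_pos: [0.5916, 0.2218, 0.0171]
tool_rot: [-0.01, 1.0, 0.0, -0.0]
ft_force: [-4.2, 0.9, 2.4]
grip_width: 0.0214
```

send_rows --increments '[[[-0.02,0,0,0,0,0],[-0.02,0,0,0,0,0]]]'

```text
clock: 9.1
eef_pos: [0.5939, 0.2216, 0.017]
tool_rot: [-0.01, 1.0, 0.0, -0.0]
ft_force: [-4.2, 0.5, 3.4]
grip_width: 0.021
```

```bash
python3 look.py w6; python3 - <<'E'
from h import *
from workcell import *
c=camera("scene"); np.savez("pics/s6.npz",**c); crop(c,"pics/s6.png",165,180,100,75,8)
E
```

```text
9.1 [0.59394072 0.22162728 0.01698445] 3.1606991077225914 [3.57088763e-01 6.69204587e-01 7.12793346e-02 9.73069960e-01
 1.21211669e-04 3.37982296e-01] [-4.24894703  0.49905937  3.38619508]
```

View pics/w6.png

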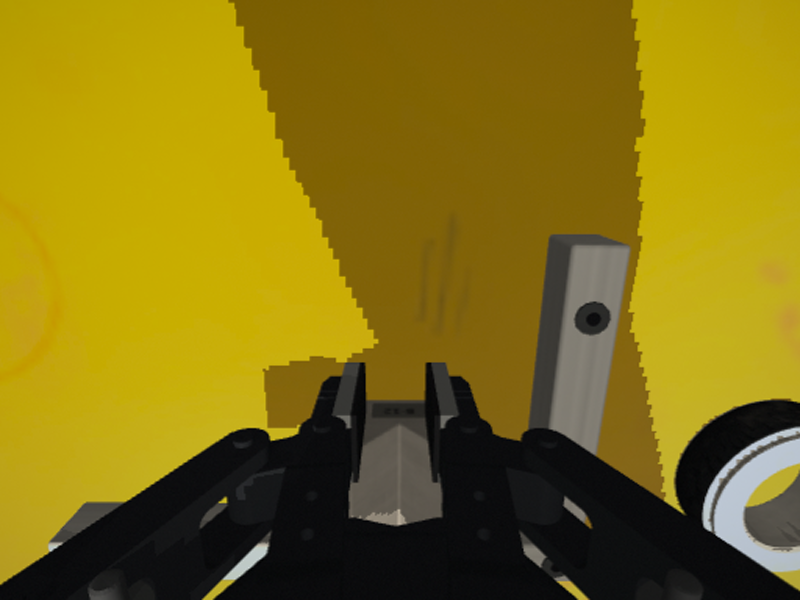

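View pics/s6.png

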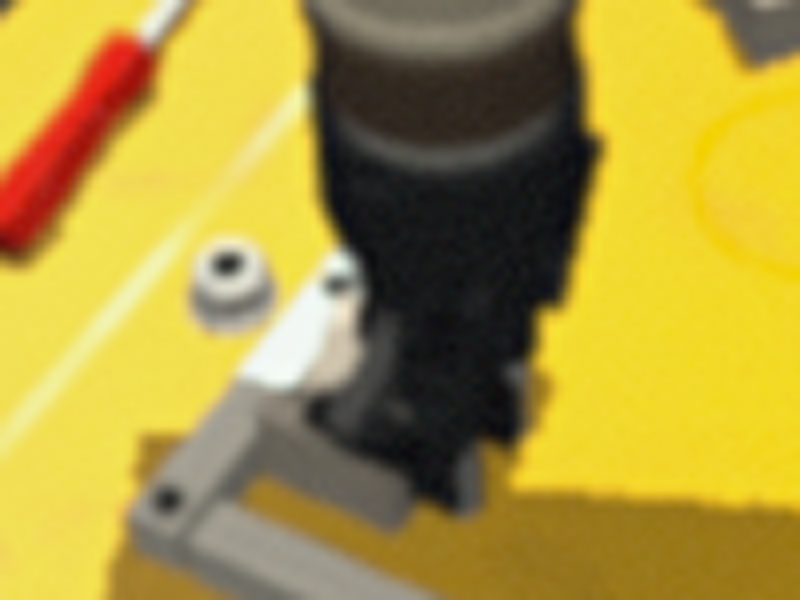

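send_rows --increments '[[[-0.02,0,0,0,0,0],[-0.02,0,0,0,0,0]]]'

```text
clock: 9.45
eef_pos: [0.5944, 0.2215, 0.0167]
tool_rot: [-0.01, 1.0, -0.0, -0.002]
ft_force: [-9.9, 0.3, 6.7]
grip_width: 0.0214
```

send_rows --increments '[[[0.1,0,0,0,0,0],[0.5,0,-0.1,0,0,0],[0,0,-0.6,0,0,0],[0,0,-0.6,0,0,-0.5],[0,0,0,0,0,-1],[0,0,0,0,0,-1],[0,0,0,0,0,-1],[0,0,0,0,0,-1]]]' --grip 0.85

```text
clock: 10.45
eef_pos: [0.5676, 0.221, 0.082]
tool_rot: [-0.394, 0.919, -0.001, 0.002]
ft_force: [0.3, -0.2, -0.9]
grip_width: 0.0126
```

send_rows --increments '[[[0,0,0,0,0,-1],[0,0,0,0,0,-1],[0,0,0,0,0,-1],[0,0,0,0,0,-1],[0,0,0,0,0,-0.5],[0.67,-0.57,0,0,0,0],[0.67,-0.57,0,0,0,0],[0,0,0,0,0,0]]]'

```text
clock: 11.45
eef_pos: [0.6276, 0.1523, 0.0819]
tool_rot: [0.712, -0.702, 0.002, -0.001]
ft_force: [-0.7, 0.1, -0.6]
grip_width: 0.0129
```

```bash
python3 look.py w7; python3 - <<'E'
from h import *
from workcell import *
c=camera("scene"); np.savez("pics/s7.npz",**c); crop(c,"pics/s7.png",165,180,100,75,8)
E
```

```text
11.45 [0.62763698 0.15233865 0.08188874] -1.5567306786494328 [ 0.23881741  0.6235529   0.17541144  1.11864094 -0.00153927 -1.34604765] [-0.69380721  0.12627946 -0.56889817]
```

View pics/w7.png

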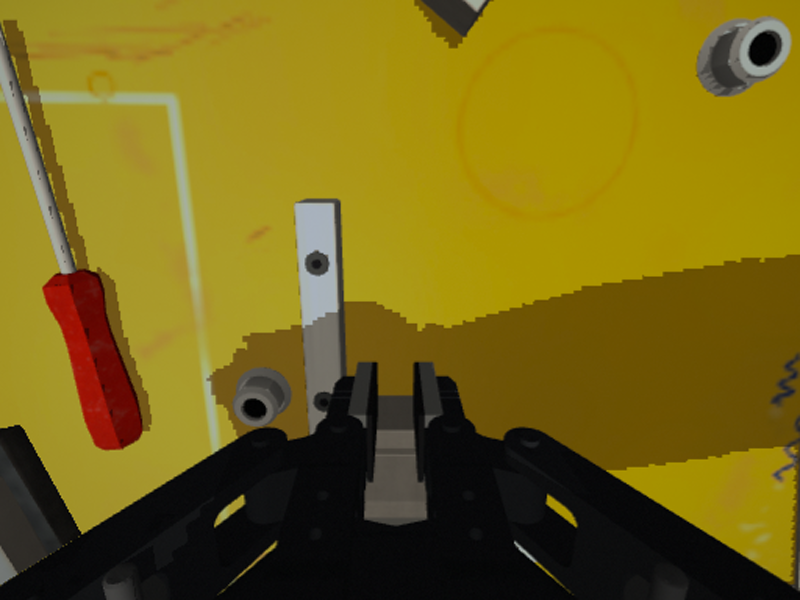

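View pics/s7.png

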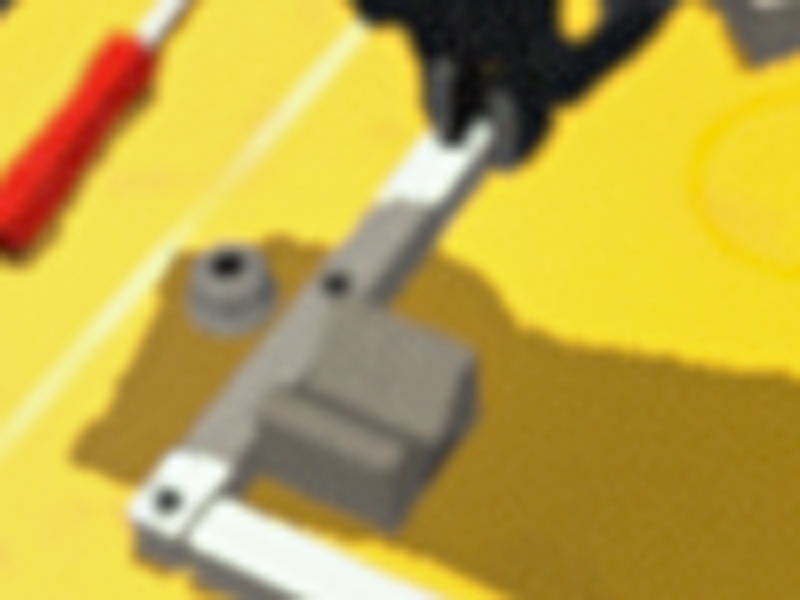

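send_rows --increments '[[[0,0.08,0.4,0,0,0],[0,0,0.5,0,0,0],[0,0,0.3,0,0,0],[0,0,0.11,0,0,0],[-0.2,0,0,0,0,0],[-0.2,0,0,0,0,0],[-0.1,0,0,0,0,0],[-0.1,0,0,0,0,0]]]'

```text
clock: 12.55
eef_pos: [0.6201, 0.1858, 0.0169]
tool_rot: [0.714, -0.7, 0.0, -0.0]
ft_force: [0.2, -0.5, -0.8]
grip_width: 0.0129
```

```bash
python3 look.py w8; python3 - <<'E'
from h import *
from workcell import *
c=camera("scene"); np.savez("pics/s8.npz",**c); crop(c,"pics/s8.png",165,180,100,75,8)
E
```

```text
12.55 [0.62007166 0.18582435 0.01685058] -1.551496089710707 [ 2.91200955e-01  6.91567842e-01  1.14255287e-01  9.92515619e-01
 -7.85829028e-05 -1.29889565e+00] [ 0.15886336 -0.47612211 -0.84888931]
```

View pics/w8.png

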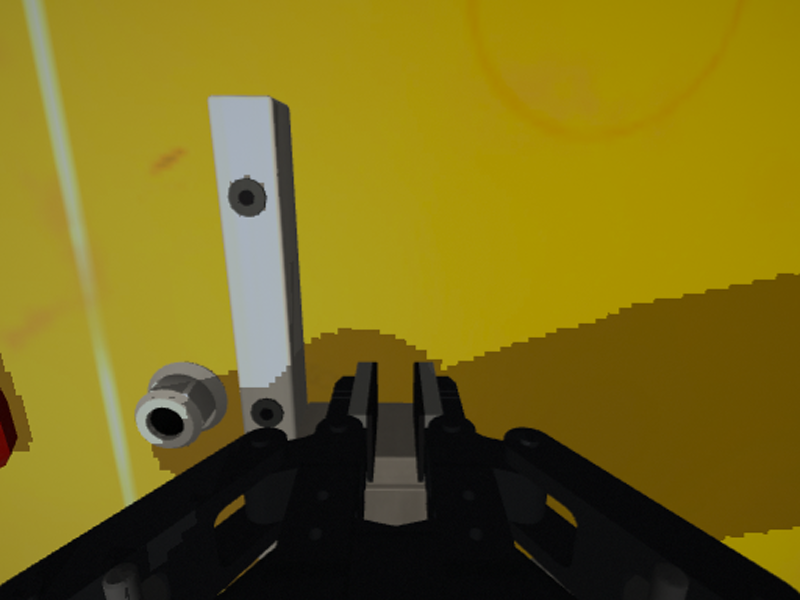

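View pics/s8.png

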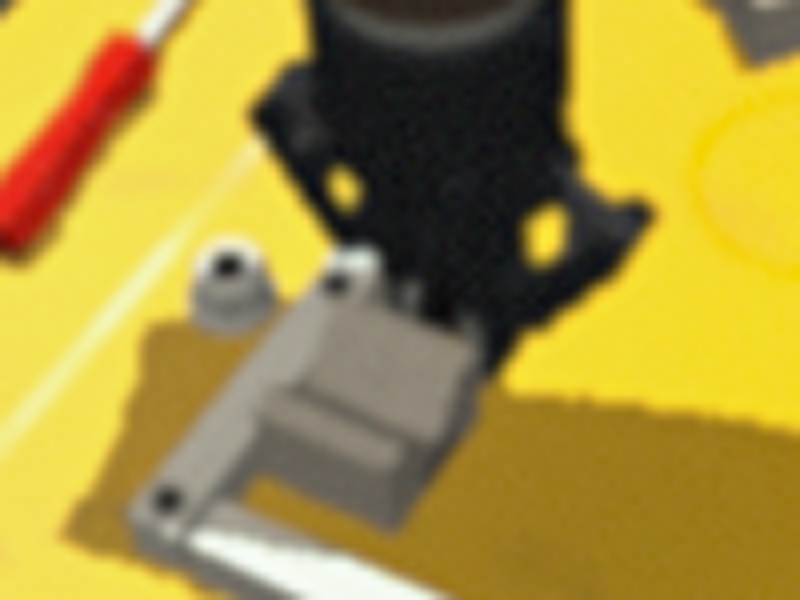

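send_rows --increments '[[[0.04,-0.1,0,0,0,0],[-0.1,0,0,0,0,0],[-0.1,0,0,0,0,0],[-0.1,0,0,0,0,0],[-0.1,0,0,0,0,0],[-0.08,0,0,0,0,0],[0,0,0,0,0,0]]]'

```text
clock: 13.52
eef_pos: [0.6243, 0.2081, 0.0163]
tool_rot: [0.714, -0.7, -0.0, -0.0]
ft_force: [0.0, -1.6, -0.7]
grip_width: 0.0129
```

```bash
python3 look.py w9; python3 - <<'E'
from h import *
from workcell import *
c=camera("scene"); np.savez("pics/s9.npz",**c); crop(c,"pics/s9.png",165,180,100,75,8)
E
```

```text
13.525 [0.62429839 0.20807706 0.01632711] -1.5511741528985112 [ 3.21293798e-01  7.11355262e-01  1.51329671e-01  1.01040590e+00
  9.45244320e-04 -1.26912453e+00] [ 0.0325131  -1.58301884 -0.6919164 ]
```

View pics/w9.png

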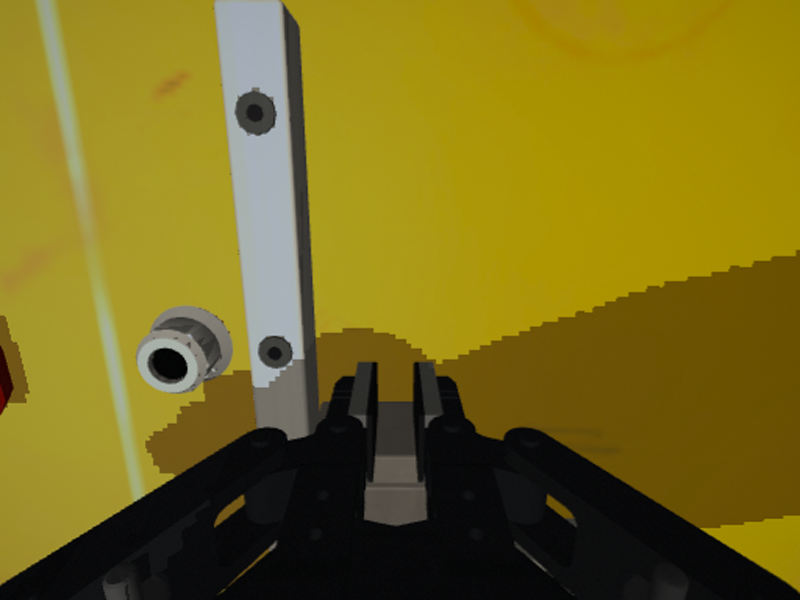

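View pics/s9.png

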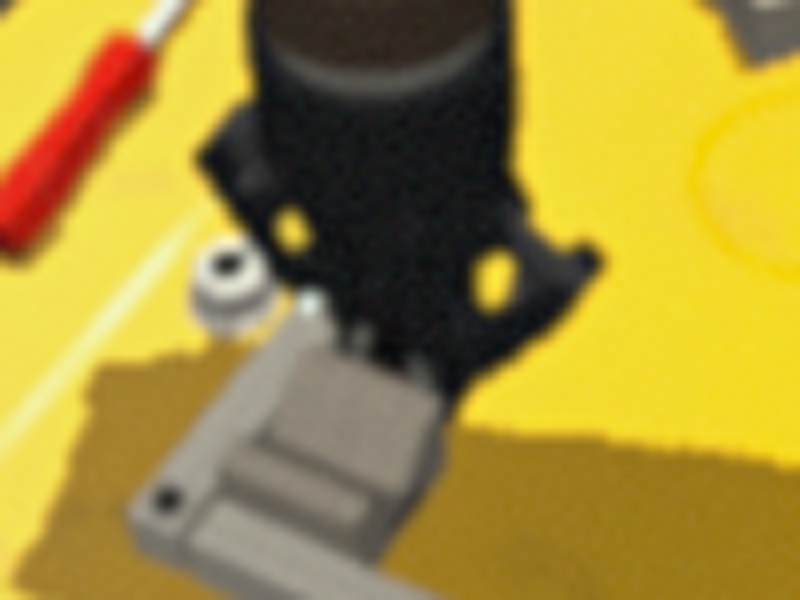

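send_rows --increments '[[[-0.03,0,0,0,0,0],[-0.03,0,0,0,0,0],[0,0,0,0,0,0]]]'

```text
clock: 14.0
eef_pos: [0.6242, 0.21, 0.0162]
tool_rot: [0.714, -0.7, -0.0, 0.0]
ft_force: [0.6, -2.9, -0.1]
grip_width: 0.0126
```

send_rows --increments '[[[-0.02,0,0,0,0,0],[-0.01,0,0,0,0,0],[0,0,0,0,0,0]]]'

```text
clock: 14.38
eef_pos: [0.6242, 0.2112, 0.0162]
tool_rot: [0.714, -0.701, 0.0, 0.0]
ft_force: [0.5, -4.9, 1.3]
grip_width: 0.0122
```

send_rows --increments '[[[-0.02,0,0,0,0,0],[-0.02,0,0,0,0,0],[0,0,0,0,0,0]]]'

```text
clock: 14.75
eef_pos: [0.6241, 0.2112, 0.0162]
tool_rot: [0.713, -0.701, 0.001, 0.002]
ft_force: [-0.0, -9.4, 2.5]
grip_width: 0.0131
```

send_rows --increments '[[[-0.02,0,0,0,0,0],[0,0,0,0,0,0]]]'

```text
clock: 15.0
eef_pos: [0.6241, 0.2113, 0.0163]
tool_rot: [0.713, -0.701, 0.002, 0.002]
ft_force: [-0.5, -11.6, 2.4]
grip_width: 0.0129
```

send_rows --increments '[[[0.15,0,0,0,0,0],[0.5,0,-0.1,0,0,0],[0,0,-0.6,0,0,0],[0,0,-0.6,0,0,0.5],[0,0,0,0,0,1],[0,0,0,0,0,1],[0,0,0,0,0,1],[0,0,0,0,0,1]]]'

```text
clock: 16.0
eef_pos: [0.625, 0.1816, 0.0818]
tool_rot: [-0.389, 0.921, 0.0, 0.0]
ft_force: [-0.5, 0.0, 0.2]
grip_width: 0.0127
```

send_rows --increments '[[[0,0,0,0,0,1],[0,0,0,0,0,1],[0,0,0,0,0,1],[0,0,0,0,0,1],[0,0,0,0,0,0.5],[0.58,0.62,0,0,0,0],[0.58,0.62,0,0,0,0],[0,0,0,0,0,0]]]'

```text
clock: 17.0
eef_pos: [0.5638, 0.2445, 0.0817]
tool_rot: [-0.011, 1.0, 0.001, -0.0]
ft_force: [0.3, 0.3, 0.7]
grip_width: 0.0129
```

```bash
python3 look.py w10; python3 - <<'E'
from h import *
from workcell import *
c=camera("scene"); np.savez("pics/s10.npz",**c); crop(c,"pics/s10.png",165,180,100,75,8)
E
```

```text
17.0 [0.56378278 0.24453704 0.08173466] 3.164125078813534 [0.40860875 0.56909081 0.07773566 1.07984616 0.00133978 0.38607605] [0.25184548 0.2926391  0.72457277]
```

View pics/w10.png

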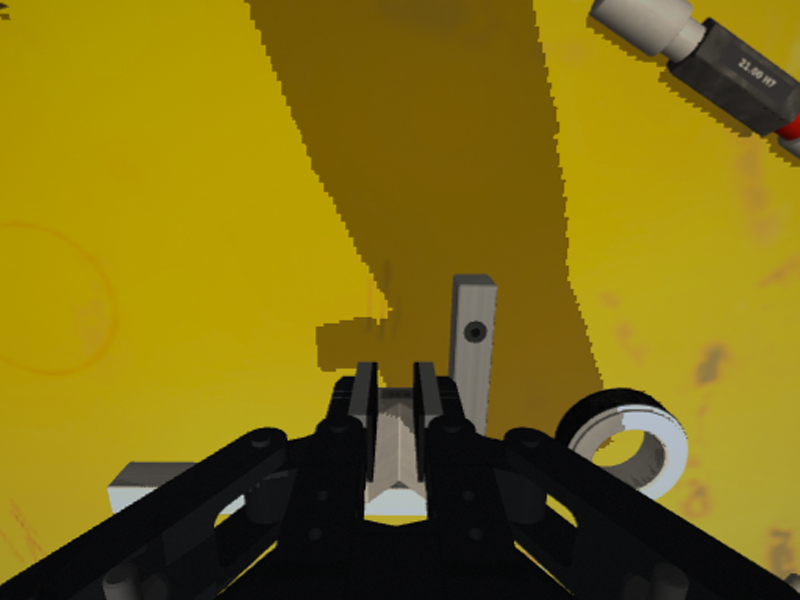

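View pics/s10.png

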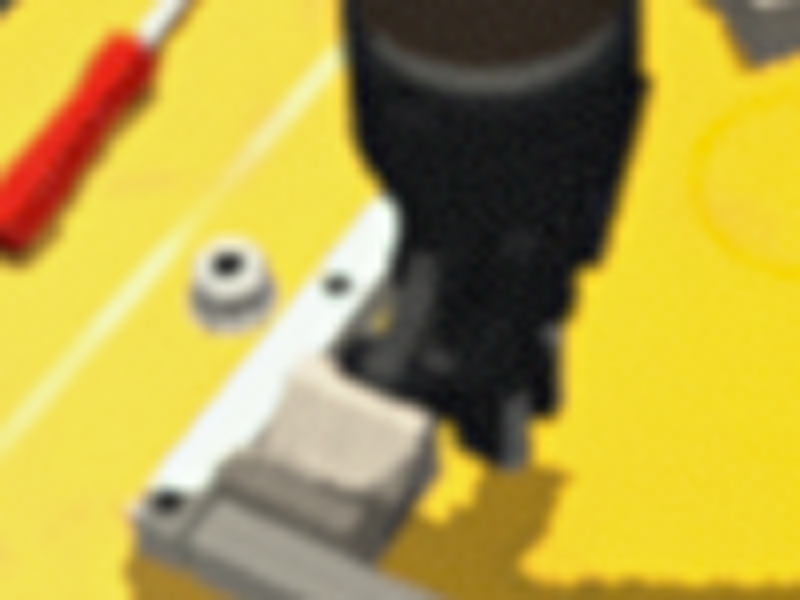

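send_rows --increments '[[[0,0,0.5,0,0,0],[0,0,0.5,0,0,0],[0,0,0.3,0,0,0],[-0.25,0,0,0,0,0],[-0.2,0,0,0,0,0],[-0.1,0,0,0,0,0],[-0.04,0,0,0,0,0],[0,0,0,0,0,0]]]'

```text
clock: 18.1
eef_pos: [0.5941, 0.2437, 0.0168]
tool_rot: [-0.01, 1.0, -0.0, -0.001]
ft_force: [-4.9, -0.4, 2.1]
grip_width: 0.0132
```

send_rows --increments '[[[-0.02,0,0,0,0,0],[-0.02,0,0,0,0,0],[0,0,0,0,0,0]]]'

```text
clock: 18.48
eef_pos: [0.5941, 0.2437, 0.0167]
tool_rot: [-0.01, 1.0, -0.0, -0.003]
ft_force: [-9.2, -0.1, 6.5]
grip_width: 0.0129
```

send_rows --increments '[[[0.1,0,0,0,0,0],[0.5,0,-0.1,0,0,0],[0.2,0,-0.7,0,0,0],[0.5,0.1,-0.8,0,0,0],[0.5,0.1,-0.9,0,0,0],[0.6,0,-0.9,0,0,0],[0.6,0,-0.8,0,0,0],[0,0,0,0,0,0]]]' --grip 0.85

```text
clock: 19.48
eef_pos: [0.4482, 0.2522, 0.2311]
tool_rot: [-0.01, 1.0, 0.002, 0.005]
ft_force: [0.8, -0.2, 0.6]
grip_width: 0.0129
```

send_rows --increments '[[[0,0,0,0,0,0],[0,0,0,0,0,0],[0,0,0,0,0,0],[0,0,0,0,0,0]]]' --grip 0

```text
clock: 19.98
eef_pos: [0.4471, 0.2506, 0.2253]
tool_rot: [-0.009, 1.0, -0.0, -0.001]
ft_force: [-2.0, -0.6, -0.4]
grip_width: 0.0834
```

```bash
python3 look.py w11; python3 - <<'E'
from h import *
from workcell import *
c=camera("scene"); np.savez("pics/s11.npz",**c); crop(c,"pics/s11.png",165,180,100,75,8)
E
```

```text
19.975 [0.44706841 0.25061525 0.22533739] 3.1599826739537398 [ 5.10942653e-01  2.73089082e-01  1.15309585e-02  1.31095541e+00
 -2.93421791e-05  4.92552658e-01] [-1.95674253 -0.63103446 -0.36033788]
```

View pics/w11.png

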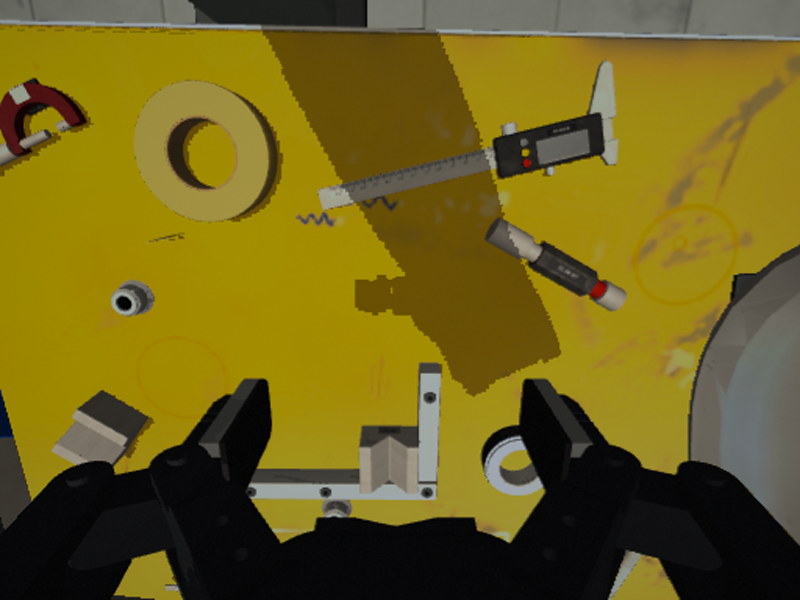

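View pics/s11.png

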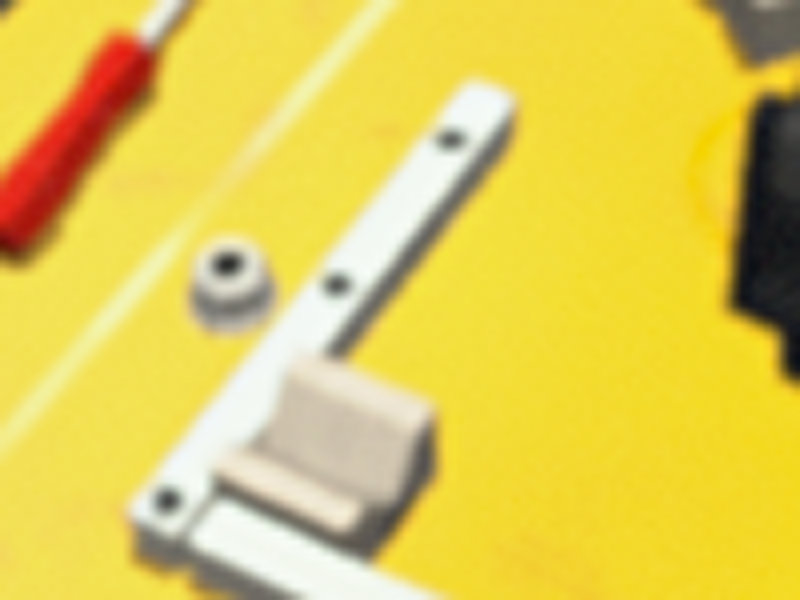

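```bash
python3 - <<'E'
from h import *
c=dict(np.load("pics/w11.npz"));c["color"]=cv2.convertScaleAbs(c["color"],alpha=1.5); crop(c,"pics/w11c.png",210,250,90,70,9)
E
```

```text
(no output)
```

View pics/w11c.png

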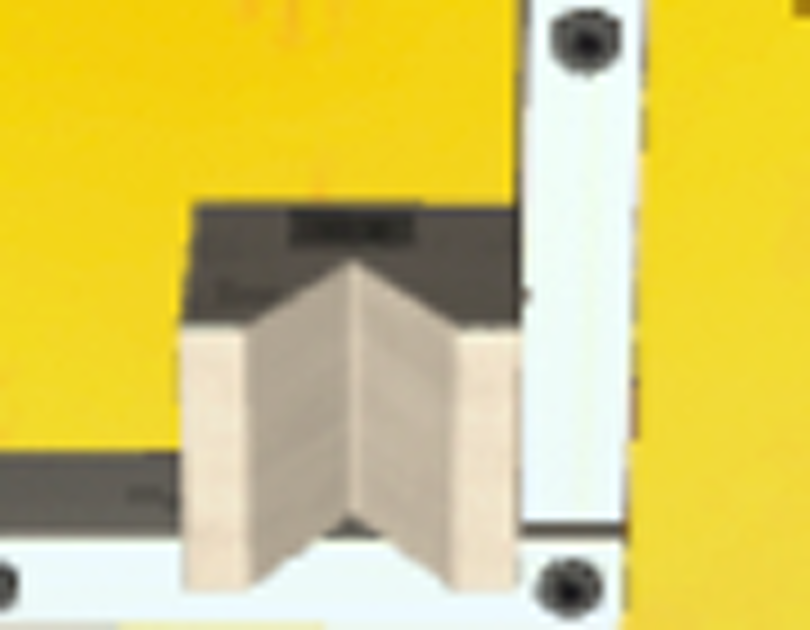

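```bash
python3 - <<'E'
from h import *
from workcell import *
c=camera("top"); a=dict(np.load("pics/top0.npz"))["color"]
cv2.imwrite("pics/cmp.png",cv2.resize(np.vstack([a[130:300,140:340],c["color"][130:300,140:340]])[:,:,::-1],(700,1190//2)))
print(get_obs()["ft_force"],get_obs()["clock"]); print(job_done())
E
```

```text
[ 0.45186914  0.57435246 -0.32567488] 20.125
the job is handed in; nothing more can be done
None
```

View pics/cmp.png

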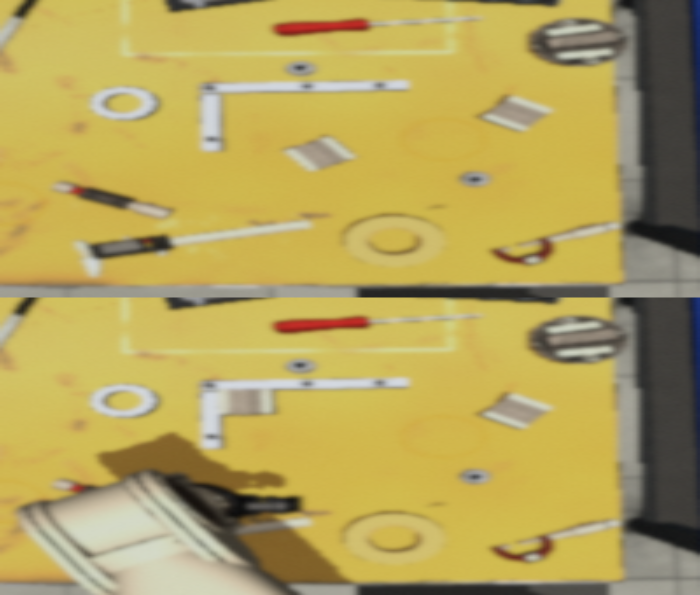

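The v-block sits square in the inside corner of the stop, flush against both legs as far as the pictures and contact forces show. I handed the job in at about 20 s of the 58 s allowed.

- **Pushing:** I pushed the leftmost v-block low with two spread fingertips. It went straight first, then round an arc that turned it square to the long leg, then along that leg into the short leg. A final push reseated it against the long leg. While sliding it took about 2 to 5 N. The closing pushes went to about 10 to 12 N, above the suggested 8 N.
- **Seating:** At each leg the arm stopped moving while the force rose. The two long-leg stops agreed to 0.3 mm. The last wrist and scene views show no gap at either leg, with the block flat.
- **Bystanders:** The before and after top views show the ring, both nuts and the hub gauge where they were. In the last top view the arm hid most of the plug gauge. The final wrist view shows it lying clear of the arm's path, but I did not measure it against its start.
- **Clear of the work:** The gripper was open, about 0.2 m from the block and 0.225 m up. The force reading was only noise.
- **Disagreement:** Estimates of the stop's angle from single pictures ranged from 0.01 to 0.07 rad, and one short-leg line gave 0.09. I used about 0.02 rad, from the closest wrist view, and let the contact pushes settle the rest.

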